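Stand the stop plate in the portioning gauge and click it to its notch

ROBOT

A 6-joint arm with a two-finger parallel gripper is mounted at the origin on a cart in front of the work surface, level with it; the furniture and walls round the work are solid. World frame = base frame: x ahead of the robot, y to its left, z up, the work surface at z = 0. Lengths are in m, angles in rad, forces in N, time in s.
With the tool pointing down it reaches from about 0.425 to 0.95 m from the base axis. Payload 3.5 kg.
Tool frame: the origin (TCP) lies on the centre line of the jaws, within the pads' length; the fingertips stand 11 mm ahead of it and the grasp point (between the pads) lies 8 mm behind it; z points along the fingers, y is the line along which they close (so a half turn about z gives the same grasp; the last joint's range is limited). The gripper opens to 85 mm and grips with 20 to 120 N. Pads are 22 mm wide; open, the fingers measure 114 mm over their backs; the gripper's body (76 mm by 85 mm) begins 54 mm behind the grasp point. The pads swing forward as they close: fully open they stand 13 mm farther back than shut.
Start: joints at [-1.346, 0.286, 1.577, -0, 1.279, -0.15], TCP at [0.247, -0.628, 0.242] pointing down, gripper open.
Joint ranges: [-2.77, 2.77], [-0.9, 2.22], [0.21, 2.48], [-1.53, 4.67], [0.24, 2.81], [-2.84, 2.84]. Speed limits (rad/s): [2.79, 2.79, 3.14, 3.14, 3.14, 3.14].

INTERFACE

Orientations are given as a unit quaternion [x, y, z, w].
In Python, from plant import ctrl gives the robot as it stands.
- The arm moves only by the tool step_arm, never from a script. Its argument "motion" is a list of rows, each an object with "offset": the shift along the tool's x, y, z in m, a list of three; "twist": the turn about the tool's z in degrees. A call has 1 to 12 rows; each row is the pose to reach, as a shift and turn from the pose commanded when the call began, along the tool's axes at that moment; what a row does not reach only later rows make up. A row lasts 1/10 s, in which the tool goes at most 50 mm and 8.59 degrees, less where a joint would pass 70% of its speed; a pose out of reach is approached as far as the arm can. A call with a gripper value outside its range is refused whole. "gripper" is the finger opening in m, from 0 to 0.0854, set as the call begins (left out, the last holds). The fingers move at their own pace and stop on an object; "grip_force" is the grip in N (left out, the last holds). Time passes only in rows, so rows that repeat a pose let the fingers close. It gives the time, the measured TCP pose, the force, the opening and the grip force at its end, in the units of the state.
- ctrl.get_state(): the state, without advancing time (a new reading comes with each control period).
- ctrl.read_camera(name): name is "scene" or "top" or "wrist"; returns the picture (400x640x3 uint8, blue, green, red); there is no depth.
- ctrl.calibration(name): a dict with "fx", "fy", "cx", "cy" (pixels), "cam_to_world" (4x4, takes a point from camera to world coordinates). Camera axes: x right, y up, looking along -z (the intrinsics and any distortion apply to the point x, -y, -z); pixel columns grow to the right and rows downward; lengths in m; the calibration is good to about 2 mm. A picture is of the moment at which its call begins: read the wrist's pose just before it. calibration takes no time and is no camera call; for the wrist camera it gives the pose at the moment of the call.
- ctrl.sign_off(): hands the job in; it is judged then, once.
The state is a dict: "time": time; "qpos": joint angles; "dq": joint speeds; "joint_efforts": joint torques, N m; "eef_pos": TCP position; "tcp_rot": TCP orientation; "contact_force": force on the tool from outside, world axes, zero at the start; "wrist_torque": the same for the moment, N m; "opening": opening from 0.0 (shut) to 1.0 (fully open); "finger_force": force on a finger pad.
Only numpy, scipy, OpenCV 4.12 (cv2) and the standard library are available. Lean on these libraries where they do the work, as an engineer would, in place of code of your own. Each camera call takes 0.05 s, during which the arm holds its last target. There are 200 camera calls.

TASK

Set up the portioning gauge: take the flat stop plate from its slanted wooden rest and stand it upright on its long thin edge in the slot of the gauge's carriage, centred and right down on the slot floor. Then slide the carriage with it along the rail, away from you, until you feel the spring ball click into the notch; do not run on to the end stop. Finish there still gripping the upright plate, and leave the timer, cup and scraper alone.

Things in the scene. Friction and masses are not known exactly. Their poses are not given: they have to be found in the camera images.
- plate: grey plastic stop plate, 10 x 110 x 90 mm (its x, y, z), 0.11 kg. Origin at its centre; x is normal to the faces, z points to the edge that is uppermost at the start. It starts leaning 32 deg from upright, top away from the robot, in the rest; it overhangs the rest, so the upper 46 mm (and 15 mm at each end) is free on both faces.
- rest: fixed wooden rest on a 90 x 100 x 8 mm foot, standing to the right of the gauge, with a slanted back board 80 mm wide carrying the lower 44 mm of the plate and a 6 mm thick lip under its lower edge. Origin under the middle of the foot; x points roughly to the robot, the way the lower edge of the plate points.
- gauge: fixed portioning gauge: aluminium base 300 x 90 x 8 mm with a steel rail along its x and a dark post, 50 mm wide and 38 mm high, at each end. Origin under the centre of the base. Its x is the slide direction, roughly away from the robot; z up. On the rail lies a dark 6 mm rod in two lengths; the gap between their round ends, at first under the carriage, is the notch.
- slot_floor (a point): centre of the slot floor on the carriage, 36.5 mm above the table. The slot is 13 mm wide along x (between grey walls), 80 mm long along y with open ends, 18 mm deep, with sloped lead-in lips above up to 62 mm over the table, about 26 mm apart at the mouth. Axes as the gauge's; moves with the carriage.
- carriage (a joint): travel of the carriage along the gauge's +x in m: 0 nearest, 0.125 at the far end stop; starts at 0 to 0.015. Runs with about 1 to 3 N of friction. The notch comes somewhere between 0.05 and 0.10, different each time: within 6 mm of it the ball pulls the carriage in, and leaving it takes about 15 to 18 N.
- plunger (a joint): drop of the sprung ball plunger in m. Its 15 mm brass button stands on a dark round boss 43 mm on the near (-x) side of the slot and moves with the carriage; the ball is right below it. About 0.001 while the ball rides on the rod, 0.004 to 0.005 when it has dropped into the notch.
- timer: white round kitchen timer with a red grip, 67 x 67 x 50 mm, a bystander. Origin under its centre.
- cup: pale green spice cup, 71 mm across, 41 mm high, a bystander. Origin under its centre.
- scraper: bench scraper with a wooden handle, 75 x 205 x 19 mm, a bystander. Origin under its centre.
Not all that is in view belongs to the job. What is meant by the plate is not yellow, and is the larger of those in its own colour.

How it is judged:
On the way, in this order (a step that is already met when the one before it is completed fails the run):
1. the plate stands upright on its long edge in the carriage slot, down on the slot floor (x of plate in the frame of slot_floor between -0.006 and 0.006 m and y of plate in the frame of slot_floor between -0.02 and 0.02 m and z of plate in the frame of slot_floor between 0.041 and 0.049 m and angle between the z axis of plate and the z axis of slot_floor, either way round below 0.14 rad), for 0.2 s.
2. with the plate standing in it, the carriage is slid until the ball drops into the notch (all of step 1 and value of joint plunger above 0.0028 m), for 0.2 s.
At the end, for the whole second after the job is handed in: plate upright within 8 deg in the carriage slot, its edge on the slot floor (within 4 mm) and its centre within 6 mm of the slot centre along the rail and 20 mm across it; the ball dropped over 2.8 mm into the notch; the plate still (under 30 mm/s) and gripped by the fingers with over 3 N (all of step 2 and contact force between the fingers and plate above 3 N and linear speed of plate below 0.03 m/s); the arm keeps its last pose, push and grip.
It fails at once if the carriage is run on to the end stop (within 4 mm of the end of its travel) (value of joint carriage above 0.121 m).
It fails at once if the timer is pushed more than 30 mm (distance of timer from where it was at the start of the episode above 0.03 m).
It fails at once if the cup is pushed more than 30 mm (distance of cup from where it was at the start of the episode above 0.03 m).
It fails at once if the scraper is pushed more than 30 mm (distance of scraper from where it was at the start of the episode above 0.03 m).
It also fails if it takes over 48 s, if anything falls off the work surface, if the arm or the gripper's body presses on something with over 40 N, if the wrist force passes 120 N, or if a joint passes its speed limit or range.

## Working session

There is one attempt and no reset: what is moved stays moved. The work goes in short steps, Python scripts to look and compute and a tool call to move; the robot and the scene stay as the last step left them, time stands still between calls to the robot, and variables do not carry over. Pictures are saved under pics/ and viewed, at most 10 in all, crops included, and the job is handed in when it is done.

Besides the shell and the picture viewer there is one more tool, called after ">>>" in YAML: its name, and indented under it one key for each argument. step_arm: Moves the arm, as the interface text tells. Its arguments: {"type":"object","properties":{"motion":{"type":"array"},"gripper":{"type":"number"},"grip_force":{"type":"number"}},"required":["motion"]}

```bash
ls; mkdir -p pics; cat > h.py <<'E'
import numpy as np, cv2
from scipy.spatial.transform import Rotation as R
from plant import ctrl
def ray(cal,u,v):
    d=np.array([(u-cal["cx"])/cal["fx"],-(v-cal["cy"])/cal["fy"],-1.0])
    T=np.array(cal["cam_to_world"]); return T[:3,3],T[:3,:3]@d
def onz(cal,u,v,z):
    o,d=ray(cal,u,v); return o+d*(z-o[2])/d[2]
def tri(c1,p1,c2,p2):
    o1,d1=ray(c1,*p1);o2,d2=ray(c2,*p2)
    s=np.linalg.lstsq(np.c_[d1,-d2],o2-o1,rcond=None)[0]
    a=o1+s[0]*d1;b=o2+s[1]*d2
    return (a+b)/2,np.linalg.norm(a-b)
def proj(cal,p):
    T=np.linalg.inv(np.array(cal["cam_to_world"])); q=T[:3,:3]@np.array(p)+T[:3,3]
    return cal["cx"]+cal["fx"]*q[0]/-q[2], cal["cy"]+cal["fy"]*q[1]/q[2]
E
python3 - <<'E'
from h import *
for n in("scene","top"):
    c=ctrl.calibration(n); print(c); im=ctrl.read_camera(n); cv2.imwrite(f"pics/{n}0.png",im)
print(ctrl.get_state())
E
```

```text
pics
{'fx': 369.654555198335, 'fy': 369.654555198335, 'cx': 316.4191066831905, 'cy': 188.10835032788512, 'cam_to_world': array([[-0.88585914,  0.22839447, -0.40384347,  0.16183058],
       [-0.46341768, -0.39373237,  0.79386326,  0.78518093],
       [ 0.02230773,  0.89039923,  0.45463346,  0.53702581],
       [ 0.        ,  0.        ,  0.        ,  1.        ]])}
{'fx': 407.42617926718987, 'fy': 407.42617926718987, 'cx': 322.33683925744725, 'cy': 201.13796191263262, 'cam_to_world': array([[ 7.56782398e-04,  9.93941391e-01, -1.09908769e-01,
         4.32619829e-01],
       [-9.99984426e-01,  1.35993282e-03,  5.41287931e-03,
        -4.87439228e-03],
       [ 5.52955334e-03,  1.09902961e-01,  9.93926941e-01,
         1.16148975e+00],
       [ 0.00000000e+00,  0.00000000e+00,  0.00000000e+00,
         1.00000000e+00]])}
{'time': 0.1, 'qpos': array([-1.34602607e+00,  2.87062404e-01,  1.57805225e+00,  2.49324798e-05,
        1.27862656e+00, -1.50043040e-01]), 'dq': array([-0.00102204, -0.00101636, -0.00233452, -0.00078766,  0.00097713,
        0.00010294]), 'joint_efforts': array([ 5.66399194e-04, -4.07293618e+01, -2.93698776e+01, -1.56824181e-04,
        3.39373830e-03, -6.50589385e-06]), 'eef_pos': array([ 0.24699078, -0.6275602 ,  0.24108355]), 'tcp_rot': array([ 9.82490814e-01,  1.86307932e-01, -2.82038072e-05, -1.07397362e-03]), 'contact_force': array([-0.44099633, -0.39801106, -0.63419901]), 'wrist_torque': array([-0.03825949,  0.04920212,  0.00723335]), 'finger_force': 0.0, 'opening': 1.004578298010935}
```

View pics/scene0.png

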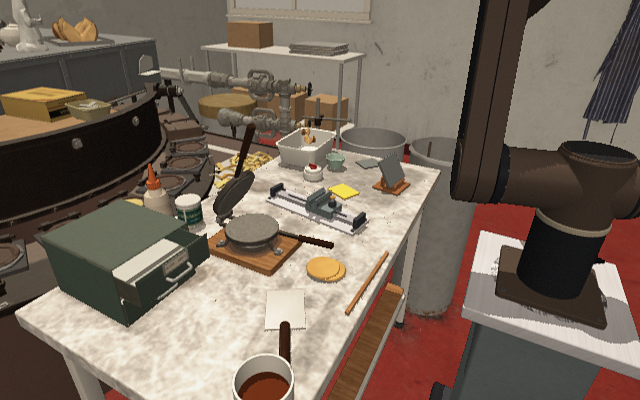

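View pics/top0.png

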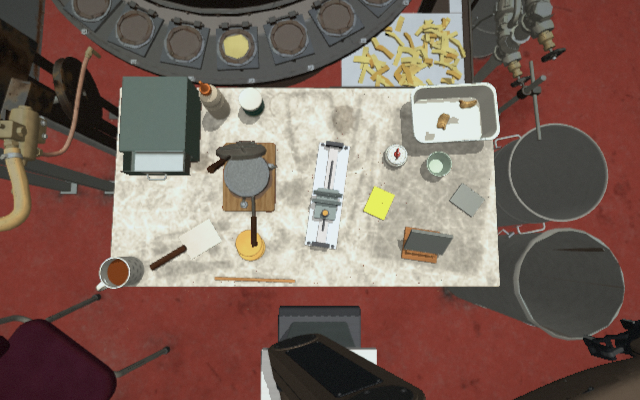

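The scene view shows the plate leaning in the rest at about (392,170) and the gauge at (320,207). In the top view the plate is at (428,243), the gauge runs from (322,245) to (333,145), and the brass button is at (324,213). A smaller grey tile at (466,200) is a decoy. I'll zoom in.

```bash
python3 - <<'E'
import cv2,numpy as np
t=cv2.imread("pics/top0.png");s=cv2.imread("pics/scene0.png")
a=cv2.resize(t[130:270,290:480],None,fx=4,fy=4,interpolation=cv2.INTER_CUBIC)
cv2.imwrite("pics/c1.png",a)
b=cv2.resize(s[140:240,255:425],None,fx=4.5,fy=4.5,interpolation=cv2.INTER_CUBIC)
cv2.imwrite("pics/c2.png",b)
E
```

```text
(no output)
```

View pics/c1.png

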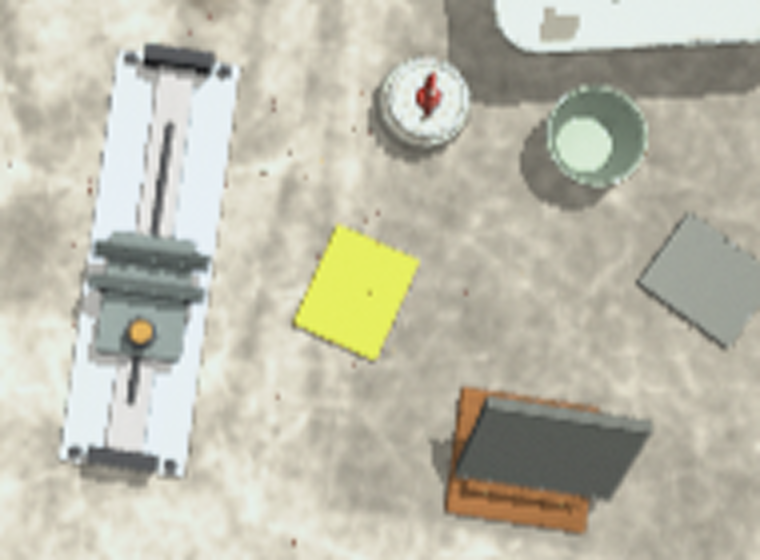

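View pics/c2.png

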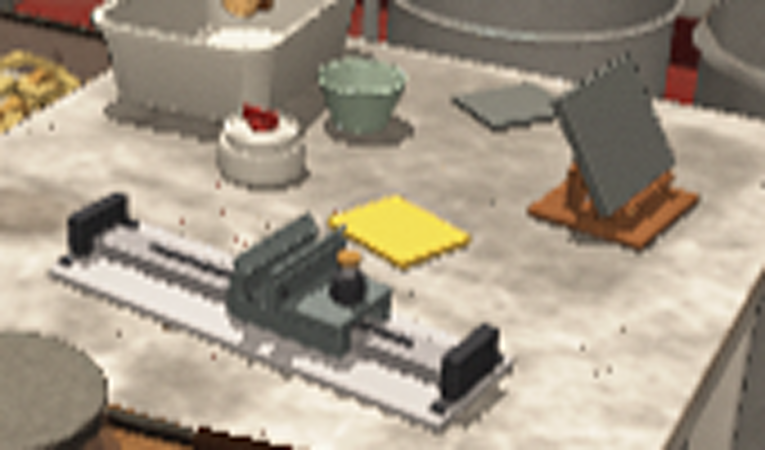

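The crops give clear base corners for the gauge, at (122,52), (240,68), (184,476) and (64,460) in c1. The rest foot and plate edges are also clear. I'll compute both poses.

```bash
python3 - <<'E'
from h import *
t=ctrl.calibration("top");s=ctrl.calibration("scene")
T=lambda x,y:(290+x/4-.4,130+y/4-.4)
S=lambda x,y:(255+x/4.5-.4,140+y/4.5-.4)
P=lambda x,y,z:onz(t,*T(x,y),z)
g=[P(*p,.008) for p in((122,52),(240,68),(184,476),(64,460))]
print("gauge",np.mean(g,0)); 
d=(g[0]+g[1]-g[2]-g[3]);print("yaw",np.degrees(np.arctan2(d[1],d[0])),np.linalg.norm(d)/2)
f=[P(*p,.008) for p in((462,388),(448,512),(585,532))];print("foot",f)
for a,b in((f[0],f[1]),(f[1],f[2])):
    print(np.degrees(np.arctan2(*(b-a)[1::-1])),np.linalg.norm(b-a))
print("foot centre",(f[0]+f[2])/2)
print("button",P(140,330,.075),tri(t,T(140,330),s,S(348,257)))
# slot: ridge positions
print("slot", P(153,268,.05))
# plate corners (top view / scene view)
for n,a,b in(("topL front",(484,405),(556,100)),("topR",(650,432),(632,55)),("botL",(458,478),(608,213)),("botR",(607,500),(672,165))):
    print(n,tri(t,T(*a),s,S(*b)))
E
```

```text
gauge [ 0.57813949 -0.02678748  0.008     ]
yaw -7.931914945208273 0.2961662326047469
foot [array([ 0.48794352, -0.24560739,  0.008     ]), array([ 0.40093961, -0.23388804,  0.008     ]), array([ 0.38709507, -0.32981066,  0.008     ])]
172.32848631652868 0.08778965335014144
-98.21280077453484 0.09691656179051121
foot centre [ 0.43751929 -0.28770902  0.008     ]
button [ 0.52326887 -0.01686804  0.075     ] (array([ 0.5234083 , -0.01732475,  0.06344675]), np.float64(0.001770790527536027))
slot [ 0.56809732 -0.02607026  0.05      ]
topL front (array([ 0.47265613, -0.24176251,  0.09439247]), np.float64(9.313232040880924e-05))
topR (array([ 0.45360227, -0.35034904,  0.09465896]), np.float64(0.003311986853755761))
botL (array([ 0.42537915, -0.23860555,  0.02078869]), np.float64(0.0013291715130649103))
botR (array([ 0.40969515, -0.34268639,  0.01899098]), np.float64(0.00022042550142834403))
```

>>> step_arm:
  motion:
    - {"offset":[0.02,-0.014,0.0],"twist":-4}
    - {"offset":[0.32,-0.231,0.03],"twist":-60}
    - {"offset":[0.32,-0.231,0.03],"twist":-60}
    - {"offset":[0.32,-0.231,0.03],"twist":-60}
    - {"offset":[0.32,-0.231,0.03],"twist":-60}
    - {"offset":[0.32,-0.231,0.03],"twist":-60}
    - {"offset":[0.32,-0.231,0.03],"twist":-60}
    - {"offset":[0.32,-0.231,0.03],"twist":-60}
    - {"offset":[0.32,-0.231,0.03],"twist":-60}
    - {"offset":[0.32,-0.231,0.03],"twist":-60}
    - {"offset":[0.32,-0.231,0.03],"twist":-60}
    - {"offset":[0.32,-0.231,0.03],"twist":-60}
  gripper: 0.085

```text
time: 1.3
eef_pos: [0.4599, -0.2969, 0.2123]
tcp_rot: [0.758, 0.652, -0.0, 0.0]
contact_force: [0.1, -1.0, 0.1]
opening: 0.994
finger_force: 0.0
```

```bash
python3 - <<'E'
from h import *
st=ctrl.get_state();c=ctrl.calibration("wrist");im=ctrl.read_camera("wrist");cv2.imwrite("pics/w1.png",im)
print(st["time"],st["eef_pos"],R.from_quat(st["tcp_rot"]).as_matrix().round(3),st["qpos"])
for p in((.4727,-.2418,.0944),(.4536,-.3503,.0947),(.4254,-.2386,.0208),(.4097,-.3427,.019)): print(proj(c,p))
E
```

```text
1.3 [ 0.45988479 -0.29690515  0.21229118] [[ 0.149  0.989 -0.   ]
 [ 0.989 -0.149 -0.   ]
 [-0.    -0.    -1.   ]] [-7.58502518e-01  3.26311611e-02  1.92005624e+00 -4.00850837e-04
  1.18889247e+00 -6.08374170e-01]
(np.float64(317.989920702561), np.float64(121.19169242833307))
(np.float64(314.14050949764834), np.float64(259.2621295958434))
(np.float64(265.84496440691026), np.float64(117.95378112148865))
(np.float64(270.47107626833827), np.float64(223.00301550247087))
```

View pics/w1.png

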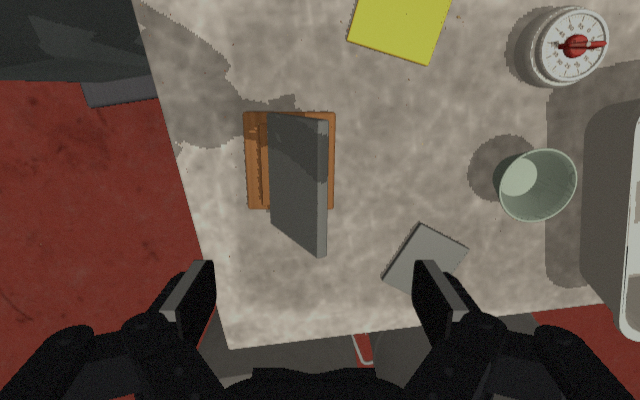

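The wrist view shows the plate's top front edge from (318,119) to (317,257). That matches the prediction and is parallel to the pads, so I'll descend.

>>> step_arm:
  motion:
    - {"offset":[0,0,0.04],"twist":0}
    - {"offset":[0,0,0.08],"twist":0}
    - {"offset":[0,0,0.115],"twist":0}
    - {"offset":[0,0,0.132],"twist":0}
    - {"offset":[0,0,0.135],"twist":0}
    - {"offset":[0,0,0.135],"twist":0}

```text
time: 1.95
eef_pos: [0.4599, -0.2969, 0.0773]
tcp_rot: [0.758, 0.652, -0.0, -0.0]
contact_force: [0.3, 0.4, 1.0]
opening: 1.0
finger_force: 0.0
```

>>> step_arm:
  motion:
    - {"offset":[0,0,0],"twist":0}
    - {"offset":[0,0,0],"twist":0}
    - {"offset":[0,0,0],"twist":0}
    - {"offset":[0,0,0],"twist":0}
    - {"offset":[0,0,0],"twist":0}
    - {"offset":[0,0,0],"twist":0}
  gripper: 0.03
  grip_force: 20

```text
time: 2.55
eef_pos: [0.4606, -0.2962, 0.0778]
tcp_rot: [0.758, 0.653, 0.0, 0.0]
contact_force: [-0.1, 0.2, 1.6]
opening: 0.354
finger_force: 0.7
```

>>> step_arm:
  motion:
    - {"offset":[0,-0.005,-0.001],"twist":0}
    - {"offset":[0,-0.01,-0.003],"twist":0}
    - {"offset":[0,-0.015,-0.006],"twist":0}
    - {"offset":[0,-0.02,-0.01],"twist":0}
    - {"offset":[0,-0.025,-0.014],"twist":0}
    - {"offset":[0,-0.03,-0.02],"twist":0}
    - {"offset":[0,-0.034,-0.028],"twist":0}
    - {"offset":[0,-0.036,-0.036],"twist":0}
    - {"offset":[0,-0.036,-0.046],"twist":0}
    - {"offset":[0,-0.036,-0.056],"twist":0}
    - {"offset":[0,-0.036,-0.056],"twist":0}
  gripper: 0.0
  grip_force: 20

```text
time: 3.65
eef_pos: [0.426, -0.2917, 0.1356]
tcp_rot: [0.758, 0.653, 0.0, 0.002]
contact_force: [0.9, 0.5, -0.5]
opening: 0.114
finger_force: 19.6
```

```bash
python3 - <<'E'
from h import *
c=ctrl.calibration("wrist")
w=ctrl.read_camera("wrist");s=ctrl.read_camera("scene");t=ctrl.read_camera("top")
b=cv2.resize(s[130:210,345:445],None,fx=4,fy=4,interpolation=cv2.INTER_CUBIC)
cv2.imwrite("pics/m1.png",np.hstack([b,cv2.resize(w,None,fx=.625,fy=.8)[:, :400]]))
E
```

```text
(no output)
```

View pics/m1.png

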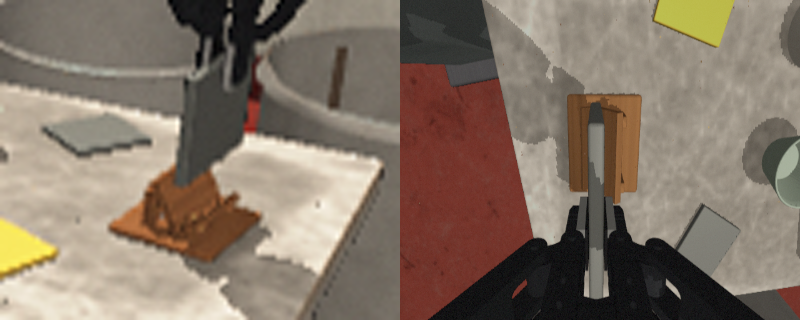

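The plate is gripped flat (9.7 mm opening) and hangs upright, clear of the rest. I'll grip harder, lift, and carry it above the slot.

>>> step_arm:
  motion:
    - {"offset":[0,0,0],"twist":0}
    - {"offset":[0,0,-0.015],"twist":0}
    - {"offset":[0,0,-0.045],"twist":0}
    - {"offset":[0.03,0.01,-0.055],"twist":0}
    - {"offset":[0.07,0.024,-0.055],"twist":0}
    - {"offset":[0.11,0.038,-0.055],"twist":0}
    - {"offset":[0.15,0.052,-0.055],"twist":-0.3}
    - {"offset":[0.19,0.066,-0.055],"twist":-0.6}
    - {"offset":[0.23,0.08,-0.055],"twist":-0.6}
    - {"offset":[0.265,0.092,-0.055],"twist":-0.6}
    - {"offset":[0.285,0.0987,-0.055],"twist":-0.6}
    - {"offset":[0.285,0.0987,-0.055],"twist":-0.6}
  grip_force: 60

```text
time: 5.0
eef_pos: [0.5651, -0.021, 0.1876]
tcp_rot: [0.753, 0.658, -0.0, -0.001]
contact_force: [0.3, -0.2, -0.7]
opening: 0.102
finger_force: 63.8
```

```bash
python3 - <<'E'
from h import *
st=ctrl.get_state();print(st["time"],st["eef_pos"],st["contact_force"])
c=ctrl.calibration("wrist");w=ctrl.read_camera("wrist");s=ctrl.read_camera("scene");sc=ctrl.calibration("scene")
cv2.imwrite("pics/w2r.png",w);cv2.imwrite("pics/s2r.png",s)
b=cv2.resize(s[130:250,255:375],None,fx=3.5,fy=3.5,interpolation=cv2.INTER_CUBIC)
cc=cv2.resize(w[60:300,210:420],None,fx=1.75,fy=1.75,interpolation=cv2.INTER_CUBIC)
cv2.imwrite("pics/m2.png",np.hstack([b,cc]))
e=st["eef_pos"];p=proj(c,(.566,-.0246,.055));print("slot in wrist",p,"tcp",proj(c,e), "slot in scene",proj(sc,(.566,-.0246,.055)))
E
```

```text
5.0 [ 0.56509673 -0.02097167  0.18759129] [ 0.33612201 -0.16617774 -0.73198479]
slot in wrist (np.float64(313.7805796987179), np.float64(194.9382235196049)) tcp (np.float64(310.71543374959833), np.float64(277.80305799976645)) slot in scene (np.float64(318.7543571937681), np.float64(194.61588660440717))
```

View pics/m2.png

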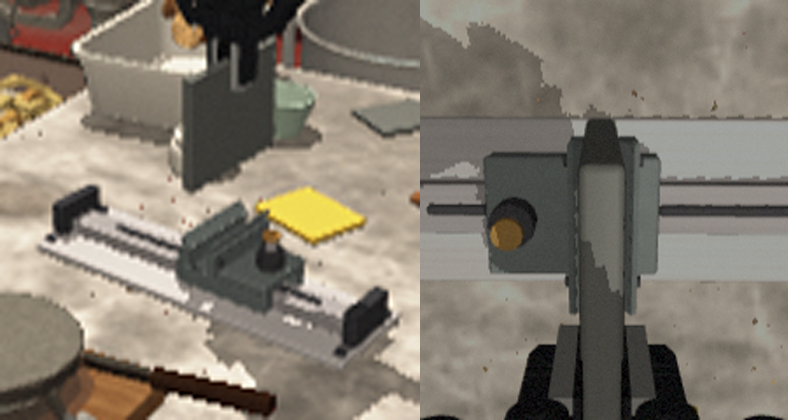

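The plate is centred over the slot in the wrist crop: plate column about 603, slot walls about 575 and 635. I'll work out the plate's bottom height and descend.

```bash
python3 - <<'E'
from h import *
sc=ctrl.calibration("scene")
for y in (.03,.0335,.037):
    o,d=ray(sc,308,183.3); print(o+d*(y-o[1])/d[1])
    o,d=ray(sc,308,151.5); print(" top",o+d*(y-o[1])/d[1])
E
```

```text
[0.5708141  0.03       0.11217187]
 top [0.57201186 0.03       0.20001739]
[0.56891861 0.0335     0.11414092]
 top [0.57011082 0.0335     0.2015793 ]
[0.56702311 0.037      0.11610997]
 top [0.56820977 0.037      0.20314122]
```

>>> step_arm:
  motion:
    - {"offset":[-0.002,0.0015,0.01],"twist":0}
    - {"offset":[-0.003,0.0015,0.025],"twist":0}
    - {"offset":[-0.003,0.0015,0.04],"twist":0}
    - {"offset":[-0.003,0.0015,0.05],"twist":0}
    - {"offset":[-0.003,0.0015,0.055],"twist":0}
    - {"offset":[-0.003,0.0015,0.055],"twist":0}

```text
time: 5.7
eef_pos: [0.5649, -0.0266, 0.1319]
tcp_rot: [0.754, 0.656, -0.001, -0.001]
contact_force: [-0.5, 0.1, -0.7]
opening: 0.103
finger_force: 63.7
```

>>> step_arm:
  motion:
    - {"offset":[0,0.001,0.005],"twist":0}
    - {"offset":[0,0.001,0.01],"twist":0}
    - {"offset":[0,0.001,0.014],"twist":0}
    - {"offset":[0,0.001,0.016],"twist":0}
    - {"offset":[0,0.001,0.016],"twist":0}

```text
time: 6.2
eef_pos: [0.5666, -0.0267, 0.117]
tcp_rot: [0.754, 0.657, -0.0, -0.0]
contact_force: [-1.1, -1.4, -1.5]
opening: 0.102
finger_force: 63.7
```

>>> step_arm:
  motion:
    - {"offset":[0,0,0.001],"twist":0}
    - {"offset":[0,0,0.002],"twist":0}
    - {"offset":[0,0,0.002],"twist":0}

```text
time: 6.5
eef_pos: [0.5667, -0.0268, 0.1153]
tcp_rot: [0.754, 0.657, 0.0, 0.0]
contact_force: [-0.1, 1.2, -0.7]
opening: 0.101
finger_force: 63.7
```

>>> step_arm:
  motion:
    - {"offset":[0,0,0.001],"twist":0}
    - {"offset":[0,0,0.002],"twist":0}
    - {"offset":[0,0,0.002],"twist":0}

```text
time: 6.8
eef_pos: [0.5672, -0.027, 0.1146]
tcp_rot: [0.754, 0.657, 0.0, 0.0]
contact_force: [-2.3, -0.5, 4.5]
opening: 0.099
finger_force: 64.5
```

>>> step_arm:
  motion:
    - {"offset":[0,0,0.001],"twist":0}
    - {"offset":[0,0,0.002],"twist":0}
    - {"offset":[0,0,0.002],"twist":0}

```text
time: 7.1
eef_pos: [0.5687, -0.0273, 0.1146]
tcp_rot: [0.754, 0.657, 0.001, 0.002]
contact_force: [-1.3, -1.2, 10.0]
opening: 0.101
finger_force: 65.4
```

>>> step_arm:
  motion:
    - {"offset":[0,0,0.001],"twist":0}
    - {"offset":[0,0,0.0015],"twist":0}
    - {"offset":[0,0,0.0015],"twist":0}

```text
time: 7.4
eef_pos: [0.5698, -0.0275, 0.1145]
tcp_rot: [0.754, 0.656, 0.002, 0.003]
contact_force: [-2.4, 0.1, 14.5]
opening: 0.099
finger_force: 66.1
```

```bash
python3 - <<'E'
from h import *
w=ctrl.read_camera("wrist");s=ctrl.read_camera("scene")
b=cv2.resize(s[150:240,260:350],None,fx=4.6,fy=4.6,interpolation=cv2.INTER_CUBIC)[:400]
cc=cv2.resize(w[60:300,210:420],None,fx=1.6667,fy=1.6667,interpolation=cv2.INTER_CUBIC)
cv2.imwrite("pics/m3.png",np.hstack([b,cc]))
E
```

```text
(no output)
```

View pics/m3.png

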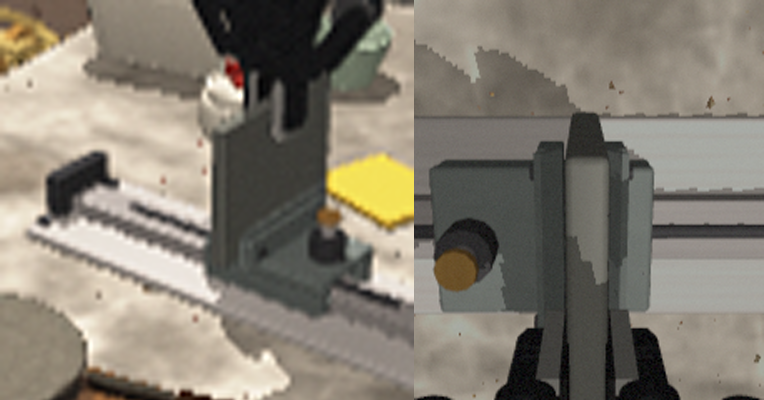

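```bash
python3 - <<'E'
from h import *
sc=ctrl.calibration("scene");st=ctrl.get_state();e=st["eef_pos"];print(e)
for z in(.0365,.0545,.1265,.1445):
    for dx in (-.005,.005):
        p=e+R.from_quat(st["tcp_rot"]).as_matrix()@[.055,dx,0];p[2]=z
        q=np.array(proj(sc,p)); print(z,dx,q.round(1),((q-[260,150]+.5)*4.6).round())
E
```

```text
[ 0.56978082 -0.0275093   0.11457825]
0.0365 -0.005 [307.6 208. ] [221. 269.]
0.0365 0.005 [304.6 206.9] [207. 264.]
0.0545 -0.005 [307.6 202.2] [221. 242.]
0.0545 0.005 [304.7 201.1] [208. 237.]
0.1265 -0.005 [308.  177.8] [223. 130.]
0.1265 0.005 [304.9 176.8] [209. 126.]
0.1445 -0.005 [308.  171.5] [223. 101.]
0.1445 0.005 [304.9 170.5] [209.  97.]
```

The top corner is seen at (213,133), consistent with the plate standing on the slot floor, which would put it at rows 126–130. I'll ease the downward press and start sliding.

>>> step_arm:
  motion:
    - {"offset":[0,0,-0.0015],"twist":0}
    - {"offset":[0,0,-0.0025],"twist":0}
    - {"offset":[0,0,-0.0025],"twist":0}
    - {"offset":[0,0,-0.0025],"twist":0}

```text
time: 7.9
eef_pos: [0.569, -0.0273, 0.1146]
tcp_rot: [0.754, 0.656, 0.002, 0.003]
contact_force: [1.7, -0.4, 6.9]
opening: 0.102
finger_force: 65.0
```

>>> step_arm:
  motion:
    - {"offset":[0,0.002,0],"twist":0}
    - {"offset":[0,0.004,0],"twist":0}
    - {"offset":[0,0.006,0],"twist":0}
    - {"offset":[0,0.008,0],"twist":0}
    - {"offset":[0,0.01,0],"twist":0}
    - {"offset":[0,0.012,0],"twist":0}
    - {"offset":[0,0.014,0],"twist":0}
    - {"offset":[0,0.016,0],"twist":0}
    - {"offset":[0,0.018,0],"twist":0}
    - {"offset":[0,0.02,0],"twist":0}

```text
time: 8.9
eef_pos: [0.587, -0.0299, 0.1145]
tcp_rot: [0.754, 0.657, -0.0, 0.0]
contact_force: [-2.8, -0.3, 11.2]
opening: 0.101
finger_force: 65.6
```

>>> step_arm:
  motion:
    - {"offset":[0,0.002,-0.0005],"twist":0}
    - {"offset":[0,0.004,-0.001],"twist":0}
    - {"offset":[0,0.006,-0.0015],"twist":0}
    - {"offset":[0,0.008,-0.0015],"twist":0}
    - {"offset":[0,0.01,-0.0015],"twist":0}
    - {"offset":[0,0.01,-0.0015],"twist":0}

```text
time: 9.5
eef_pos: [0.5962, -0.0311, 0.1147]
tcp_rot: [0.754, 0.657, -0.001, -0.0]
contact_force: [-2.5, -0.7, 7.3]
opening: 0.101
finger_force: 65.0
```

>>> step_arm:
  motion:
    - {"offset":[0,0.001,0],"twist":0}
    - {"offset":[0,0.002,0],"twist":0}
    - {"offset":[0,0.003,0],"twist":0}
    - {"offset":[0,0.004,0],"twist":0}
    - {"offset":[0,0.004,0],"twist":0}

```text
time: 10.0
eef_pos: [0.6002, -0.0316, 0.1146]
tcp_rot: [0.754, 0.657, -0.001, -0.0]
contact_force: [-1.0, 0.3, 6.3]
opening: 0.101
finger_force: 65.1
```

>>> step_arm:
  motion:
    - {"offset":[0,0.001,0],"twist":0}
    - {"offset":[0,0.002,0],"twist":0}
    - {"offset":[0,0.003,0],"twist":0}
    - {"offset":[0,0.003,0],"twist":0}

```text
time: 10.4
eef_pos: [0.6031, -0.032, 0.1146]
tcp_rot: [0.754, 0.657, -0.001, -0.0]
contact_force: [-1.9, -1.1, 6.3]
opening: 0.099
finger_force: 65.0
```

>>> step_arm:
  motion:
    - {"offset":[0,0.001,0],"twist":0}
    - {"offset":[0,0.002,0],"twist":0}
    - {"offset":[0,0.003,0],"twist":0}
    - {"offset":[0,0.003,0],"twist":0}

```text
time: 10.8
eef_pos: [0.6061, -0.0324, 0.1146]
tcp_rot: [0.754, 0.657, -0.001, -0.0]
contact_force: [-2.9, 0.1, 6.3]
opening: 0.102
finger_force: 65.0
```

>>> step_arm:
  motion:
    - {"offset":[0,0.001,0],"twist":0}
    - {"offset":[0,0.002,0],"twist":0}
    - {"offset":[0,0.003,0],"twist":0}
    - {"offset":[0,0.003,0],"twist":0}

```text
time: 11.2
eef_pos: [0.6091, -0.0329, 0.1147]
tcp_rot: [0.754, 0.657, -0.001, -0.0]
contact_force: [-1.9, 0.1, 6.9]
opening: 0.103
finger_force: 65.0
```

>>> step_arm:
  motion:
    - {"offset":[0,0.001,0],"twist":0}
    - {"offset":[0,0.002,0],"twist":0}
    - {"offset":[0,0.003,0],"twist":0}
    - {"offset":[0,0.003,0],"twist":0}

```text
time: 11.6
eef_pos: [0.612, -0.0333, 0.1147]
tcp_rot: [0.754, 0.657, -0.001, -0.0]
contact_force: [-2.1, -0.5, 7.3]
opening: 0.105
finger_force: 65.0
```

>>> step_arm:
  motion:
    - {"offset":[0,0.001,0],"twist":0}
    - {"offset":[0,0.002,0],"twist":0}
    - {"offset":[0,0.003,0],"twist":0}
    - {"offset":[0,0.003,0],"twist":0}

```text
time: 12.0
eef_pos: [0.615, -0.0337, 0.1147]
tcp_rot: [0.754, 0.657, -0.001, -0.0]
contact_force: [-2.1, -0.6, 6.1]
opening: 0.099
finger_force: 65.0
```

>>> step_arm:
  motion:
    - {"offset":[0,0.001,0],"twist":0}
    - {"offset":[0,0.002,0],"twist":0}
    - {"offset":[0,0.003,0],"twist":0}
    - {"offset":[0,0.003,0],"twist":0}

```text
time: 12.4
eef_pos: [0.6179, -0.0341, 0.1146]
tcp_rot: [0.754, 0.657, -0.001, -0.0]
contact_force: [-2.8, -0.6, 6.4]
opening: 0.099
finger_force: 65.0
```

>>> step_arm:
  motion:
    - {"offset":[0,0.001,0],"twist":0}
    - {"offset":[0,0.002,0],"twist":0}
    - {"offset":[0,0.003,0],"twist":0}
    - {"offset":[0,0.003,0],"twist":0}

```text
time: 12.8
eef_pos: [0.6209, -0.0345, 0.1147]
tcp_rot: [0.754, 0.657, -0.001, -0.0]
contact_force: [-2.1, -0.5, 6.5]
opening: 0.097
finger_force: 65.0
```

>>> step_arm:
  motion:
    - {"offset":[0,0.001,0],"twist":0}
    - {"offset":[0,0.002,0],"twist":0}
    - {"offset":[0,0.003,0],"twist":0}
    - {"offset":[0,0.003,0],"twist":0}

```text
time: 13.2
eef_pos: [0.6239, -0.035, 0.1147]
tcp_rot: [0.754, 0.657, -0.001, -0.0]
contact_force: [-2.5, -0.1, 7.3]
opening: 0.102
finger_force: 65.0
```

>>> step_arm:
  motion:
    - {"offset":[0,0.001,0],"twist":0}
    - {"offset":[0,0.002,0],"twist":0}
    - {"offset":[0,0.003,0],"twist":0}
    - {"offset":[0,0.003,0],"twist":0}

```text
time: 13.6
eef_pos: [0.6275, -0.0354, 0.1147]
tcp_rot: [0.754, 0.657, 0.0, 0.0]
contact_force: [0.4, -0.6, 4.7]
opening: 0.103
finger_force: 64.7
```

The resistance has vanished, so the ball may be starting to pull in. I'll go on in small steps.

>>> step_arm:
  motion:
    - {"offset":[0,0.001,0],"twist":0}
    - {"offset":[0,0.002,0],"twist":0}
    - {"offset":[0,0.002,0],"twist":0}

```text
time: 13.9
eef_pos: [0.6299, -0.0357, 0.1147]
tcp_rot: [0.754, 0.657, 0.001, 0.001]
contact_force: [1.3, -0.2, 4.6]
opening: 0.103
finger_force: 64.7
```

>>> step_arm:
  motion:
    - {"offset":[0,0.001,0],"twist":0}
    - {"offset":[0,0.002,0],"twist":0}
    - {"offset":[0,0.002,0],"twist":0}

```text
time: 14.2
eef_pos: [0.6308, -0.0358, 0.1146]
tcp_rot: [0.754, 0.657, -0.001, -0.001]
contact_force: [-1.8, -0.4, 7.7]
opening: 0.101
finger_force: 65.1
```

>>> step_arm:
  motion:
    - {"offset":[0,0.001,0],"twist":0}
    - {"offset":[0,0.002,0],"twist":0}
    - {"offset":[0,0.002,0],"twist":0}

```text
time: 14.5
eef_pos: [0.6317, -0.0359, 0.1146]
tcp_rot: [0.754, 0.657, -0.002, -0.002]
contact_force: [-5.0, -1.5, 9.6]
opening: 0.101
finger_force: 65.5
```

```bash
python3 - <<'E'
from h import *
w=ctrl.read_camera("wrist");s=ctrl.read_camera("scene")
st=ctrl.get_state();print(st["eef_pos"],st["contact_force"],R.from_quat(st["tcp_rot"]).as_matrix()[:,2])
b=cv2.resize(s[140:230,240:330],None,fx=4.6,fy=4.6,interpolation=cv2.INTER_CUBIC)[:400]
cc=cv2.resize(w[60:300,190:400],None,fx=1.6667,fy=1.6667,interpolation=cv2.INTER_CUBIC)
cv2.imwrite("pics/m4.png",np.hstack([b,cc]))
E
```

```text
[ 0.63173022 -0.0359184   0.11464535] [-5.1003759   0.35999396  9.90187782] [-5.10852697e-03  3.35834170e-04 -9.99986895e-01]
```

View pics/m4.png

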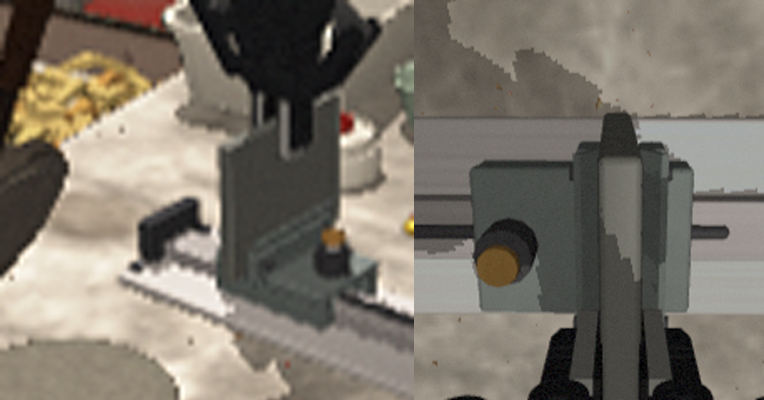

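The force dropped and then rose to 5 N, and the brass button sits lower in its boss (now (497,267) against boss (512,245)). The ball is in the notch. I'll relax the push slightly, check, and hand in.

>>> step_arm:
  motion:
    - {"offset":[0,-0.001,0],"twist":0}
    - {"offset":[0,-0.0015,0],"twist":0}
    - {"offset":[0,-0.0015,0],"twist":0}
    - {"offset":[0,-0.0015,0],"twist":0}
    - {"offset":[0,-0.0015,0],"twist":0}

```text
time: 15.1
eef_pos: [0.6311, -0.0358, 0.1147]
tcp_rot: [0.754, 0.657, -0.001, -0.001]
contact_force: [-2.9, -1.2, 7.4]
opening: 0.101
finger_force: 65.0
```

```bash
python3 -c "
from plant import ctrl
print(ctrl.sign_off())"
```

```text
the job is handed in; nothing more can be done
None
```

I handed the job in at about 15 s of the 48 s: the plate stands upright in the carriage slot, down on the floor and still gripped at 65 N. I judged the click from the push force, which fell away and then rose to about 5 N, and from the lowered brass button. I stopped there, short of the end stop, but sign-off gave no verdict.

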